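# Hang the wash-vial rack on the column oven's side screw

### The job

Take the empty blue wash-vial rack standing on the bench, pass the round hole of its keyhole plate over the screw head on the side panel of the white column oven, and slide it down until the screw is fully home at the end of the narrow slot. The rack must hang upright and flat on the panel; go gently on the instrument, and leave everything else on the bench where it is.

Things in the scene. Friction and masses are not known exactly. Their poses are not given: they have to be found in the camera images.
- rack: wash-vial rack to hang, 0.23 to 0.38 kg: aluminium angle (upright plate 68 mm wide, 94 tall, 4 thick; foot 85 deep) with a blue block on the foot. Origin: centre of its underside; +z up, +x towards the plate, whose outer (back) face is at x = +45 mm. The plate's keyhole is on the centre line y = 0: a 17 mm round hole, and running up from it a 9 mm wide slot
- rack_block (a point): middle of the top of the rack's blue block, the place to grip: 62 mm above the underside, at x = -14 mm in the rack's frame. The block is solid (six shallow dark wells on top), 40 mm wide in y, 46 mm deep in x, and reaches down to the 4 mm foot; 22 mm of free room between block and plate
- rack_hole (a point): middle of the 17 mm round hole, on the plate's back face, 58 mm above the rack's underside
- rack_slot_end (a point): point on the plate's back face, 76 mm above the rack's underside, 18 mm above the middle of the round hole: where the screw's axis is when the rack is fully home
- module: white column oven, fixed, 400 x 435 mm, 140 mm tall, bottles in a tray on its roof. Its plain side panel is the local x = 0 plane and looks to -x; origin on the bench under the middle of the panel, +y along the panel, +z up. The cover is light: push on the oven or its screw with no more than 20 N (the contact forces, with the spring's own pinch, must stay below 40 N in all)
- panel (a point): point on the panel, 112 mm above the bench, at y = +30 mm of the oven. The screw's axis is square to the panel at exactly this height but up to 15 mm to either side (local y): it is clamped somewhere in a level adjusting slot, so its place must be seen or felt. Dark head 14 mm across, its flat front 10 mm out from the panel; shank 6 mm
- screw (a joint): how far the screw head is drawn out of its rest position (m, 0 to 0.004). A spring of about 4 N draws it in. At rest 3 mm are free between the coned back of the head and the panel; the 4 mm plate, flat on the panel, wedges the head out about 1 mm as it slides down and is then pinched: sliding drags with up to 10 N and the rack stays where on the slot it is left
- vial_tray: bystander: white tray 80 x 110 mm with amber blue-capped vials, 42 mm tall; origin: centre of its underside
- reagent: bystander: amber reagent bottle with a red cap, 86 mm across, 165 mm tall; origin: centre of its underside
- wash_bottle: bystander: clear wash bottle with a blue cap and bent spout, 64 mm across, 180 mm tall; origin: centre of its underside
- beaker: bystander: glass beaker, 68 mm across, 85 mm tall; origin: centre of its underside
- driver: bystander: orange-handled screwdriver lying on the bench; origin: under its middle
- tip_box: bystander: pipette-tip box with a green lid, 124 x 84 x 66 mm; origin: centre of its underside
- vial_carton: bystander: cardboard carton, 100 x 75 x 55 mm; origin: centre of its underside
There are look-alikes about, which are no part of the job. Leave any red look-alike of the rack alone.

How it is judged:
By the outcome, as a careful person would: the job done as asked, in the order asked, and still so for the second after the job is handed in, with the robot touching nothing.
It also fails if it takes over 64 s, if anything falls off the work surface, if the arm or the gripper's body presses on something with over 40 N, if the wrist force passes 120 N, or if a joint passes its speed limit or range.

### The arm

A 6-joint arm with a two-finger parallel gripper is mounted at the origin on the work surface. World frame = base frame: x ahead of the robot, y to its left, z up, the work surface at z = 0. Lengths are in m, angles in rad, forces in N, time in s.
With the tool pointing down it reaches from about 0.375 to 0.9 m from the base axis. Payload 3.1 kg.
Tool frame: the origin (TCP) lies on the centre line of the jaws, within the pads' length; the fingertips stand r.nose_length ahead of it and the grasp point (between the pads) is the TCP (r.nose_length is the distance from the TCP to the fingertips, in m); z points along the fingers, y is the line along which they close (so a half turn about z gives the same grasp; the last joint's range is limited). The gripper opens to 85 mm and grips with 20 to 120 N. Pads are 22 mm wide; open, the fingers measure 114 mm over their backs; the gripper's body (76 mm by 85 mm) begins 54 mm behind the grasp point. The pads swing forward as they close: fully open they stand 13 mm farther back than shut.
Start: joints at [1.079, 0.527, 1.433, -0, 1.181, -0.178], TCP at [0.193, 0.594, 0.25] pointing down, gripper open.
Joint ranges: [-3.08, 3.08], [-0.75, 2.2], [0.22, 2.44], [-1.43, 4.57], [0, 2.65], [-2.85, 2.85]. Speed limits (rad/s): [2.79, 2.79, 3.14, 3.14, 3.14, 3.14].

### API

Orientations are given as a rotation vector (axis times angle).
In Python, from bench import r gives the robot as it stands. Calls block until the motion is done:
- r.move_ptp(position, orientation): joint-space move of the TCP to a pose.
- r.line_to(position, orientation=None, speed=0.15, contact_N=None): straight line of the TCP; orientation=None keeps the orientation; speed is the mean speed in m/s. With contact_N (N) it stops when the force on the tool has changed by that much, and returns True; else False.
- r.set_joints(angles): joint-space move.
- r.open_gripper() and r.close(strength=None): open the fingers fully, or close them until they stop; strength is the grip in N (None keeps the last).
- r.hold(seconds).
- r.ik(position, orientation): joint angles nearest the present ones, or None.
- r.observe(): the state.
- r.capture(name): name is "scene" or "top"; returns a dict with "color" (400x640x3 uint8, red, green, blue), "fx", "fy", "cx", "cy" (pixels), "view" (4x4, takes a point from world to camera coordinates). Camera axes: x right, y up, looking along -z (the intrinsics and any distortion apply to the point x, -y, -z); pixel columns grow to the right and rows downward; lengths in m; the calibration is good to about 2 mm. A picture is of the moment at which its call begins. There is no depth.
A pose or a line that the arm cannot do raises r.IKError and nothing moves.
- r.sign_off(): hands the job in; it is judged then, once.
Trained networks look in a picture, given as the dict that the camera call returned (one of the last four; its "shot" number tells which), for a name from the list of things; names that differ only in an ending like _2 or _b are one class to them, and where a whole thing is asked for, a point or a joint stands for the part that bears it (a point fixed in the world has none). Each returns a list of dicts, best first, with "score" (0 to 1); they miss things now and then, are a little off and sometimes report something else, mostly with a low value. They report only what shows in the picture. A call takes as long as a camera call. They do not tell look-alikes from the thing itself.
- r.spot_in(thing, picture): "centre" ([x, y, z] in m, in the coordinates of the camera as it stood for that picture, good to about 4 mm: the middle of the surface that is visible of it).
- r.tip_of(thing, picture): "centre" ([x, y, z] in m, in the coordinates of the camera as it stood for that picture, good to about 4 mm: a listed point, or the origin of a listed thing).
The state is a dict: "time_s": time; "q": joint angles; "dq": joint speeds; "joint_torque": joint torques, N m; "eef_pos": TCP position; "orientation": TCP orientation; "contact_force": force on the tool from outside, world axes, zero at the start; "wrist_torque": the same for the moment, N m; "grip_width": finger opening in m; "grip_force": force on a finger pad.
Only numpy, scipy, OpenCV 4.12 (cv2) and the standard library are available. Lean on these libraries where they do the work, as an engineer would, in place of code of your own. Each camera call takes 0.05 s, during which the arm holds its last target. There are 200 camera calls.

## Working session

There is one attempt and no reset: what is moved stays moved. The work goes in short steps, each a Python script; the robot and the scene stay as the last script left them, time stands still between calls to the robot, and variables do not carry over. Pictures are saved under pics/ and viewed, at most 10 in all, crops included, and the job is handed in when it is done.

```bash
mkdir -p pics; ls
cat > h.py <<'E'
import numpy as np, cv2
from scipy.spatial.transform import Rotation as R
from bench import r
def save(p,name,crop=None,k=1):
    im=p["color"][:,:,::-1]
    if crop: x0,y0,x1,y1=crop; im=im[y0:y1,x0:x1]
    if k!=1: im=cv2.resize(im,None,fx=k,fy=k,interpolation=cv2.INTER_CUBIC)
    cv2.imwrite("pics/"+name,im)
def w(p,c): return (np.linalg.inv(np.array(p["view"]))@np.r_[c,1])[:3]
def px(p,P):
    c=(np.array(p["view"])@np.r_[P,1])[:3]; return np.array([p["cx"]+p["fx"]*c[0]/-c[2], p["cy"]-p["fy"]*c[1]/-c[2]])
def ray(p,u,v):
    V=np.linalg.inv(np.array(p["view"])); d=V[:3,:3]@np.array([(u-p["cx"])/p["fx"],-(v-p["cy"])/p["fy"],-1]); return V[:3,3],d/np.linalg.norm(d)
def onplane(p,u,v,n,d):
    o,e=ray(p,u,v); return o+e*(d-n@o)/(n@e)
E
python3 - <<'E'
from h import *
for n in("scene","top"):
    p=r.capture(n); save(p,n+".png"); print(n,[k for k in p],p["fx"],p["cx"],p["cy"],np.linalg.inv(np.array(p["view"]))[:3,3].round(3))
    for t in("rack","rack_block","rack_hole","rack_slot_end","module","panel","screw"):
        for f in("tip_of","spot_in"):
            try: print(t,f,[(w(p,d["centre"]).round(4).tolist(),px(p,w(p,d["centre"])).round(0).tolist(),round(d["score"],2)) for d in getattr(r,f)(t,p)[:3]])
            except Exception as e: print(t,f,repr(e)[:80])
print(r.nose_length,r.observe())
E
```

```text
pics
scene ['color', 'fx', 'fy', 'cx', 'cy', 'view', 'shot'] 474.7842064747726 319.1913803615229 203.3181137424998 [1.146 0.538 1.2  ]
rack tip_of [([0.4762, 0.143, 0.0014], [329.0, 200.0], 0.81), ([0.3563, 0.0194, -0.0007], [315.0, 157.0], 0.68)]
rack spot_in [([0.4834, 0.1462, 0.0279], [329.0, 198.0], 0.62), ([0.3702, 0.0387, 0.0543], [318.0, 152.0], 0.56)]
rack_block tip_of [([0.4737, 0.1505, 0.0663], [332.0, 189.0], 0.81), ([0.3463, 0.0071, 0.0653], [313.0, 140.0], 0.69)]
rack_block spot_in [([0.372, 0.0397, 0.0586], [317.0, 151.0], 0.98), ([0.4904, 0.142, 0.0321], [326.0, 198.0], 0.9)]
rack_hole tip_of [([0.3847, 0.058, 0.0633], [320.0, 156.0], 0.97), ([0.4915, 0.0987, 0.0545], [313.0, 188.0], 0.55)]
rack_hole spot_in [([0.3713, 0.0425, 0.0564], [318.0, 152.0], 0.89), ([0.7968, 0.0327, 0.1061], [229.0, 249.0], 0.7), ([0.4868, 0.1445, 0.0216], [327.0, 200.0], 0.65)]
rack_slot_end tip_of [([0.4983, 0.1001, 0.0802], [312.0, 185.0], 0.74), ([0.3841, 0.0539, 0.0804], [319.0, 151.0], 0.72)]
rack_slot_end spot_in [([0.3703, 0.0389, 0.0544], [318.0, 152.0], 0.66), ([0.3143, 0.1691, 0.02
[... 2039 characters left out ...]
 0.61)]
0.019 {'time_s': 1.4, 'q': array([ 1.07850531e+00,  5.27478520e-01,  1.43269874e+00,  1.16288067e-05,
        1.18142451e+00, -1.78478853e-01]), 'dq': array([-0.00067702,  0.00014319,  0.0017656 ,  0.00159087,  0.0010686 ,
        0.00139022]), 'joint_torque': array([-1.25440641e-05, -4.42318475e+01, -1.78415412e+01, -1.74379561e-04,
        8.65082748e-04, -3.18062014e-06]), 'eef_pos': array([0.1928726 , 0.59446682, 0.25032401]), 'orientation': array([-4.90919637e-01, -3.10298560e+00,  7.95758762e-06]), 'contact_force': array([ 0.28550279,  0.18822752, -0.33762373]), 'wrist_torque': array([-0.04987839,  0.02049488, -0.00248827]), 'grip_force': 0.0, 'grip_width': 0.08536670088887628}
```

View pics/scene.png

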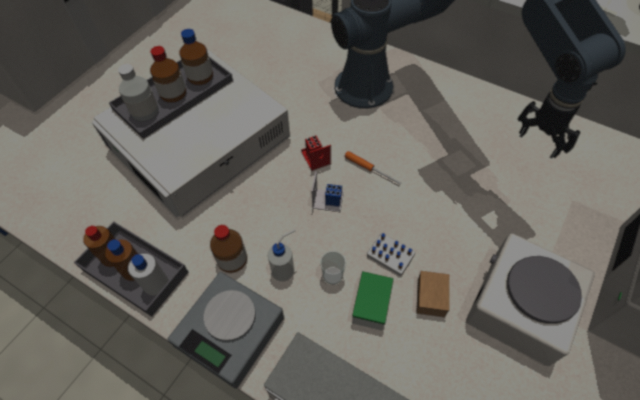

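View pics/top.png

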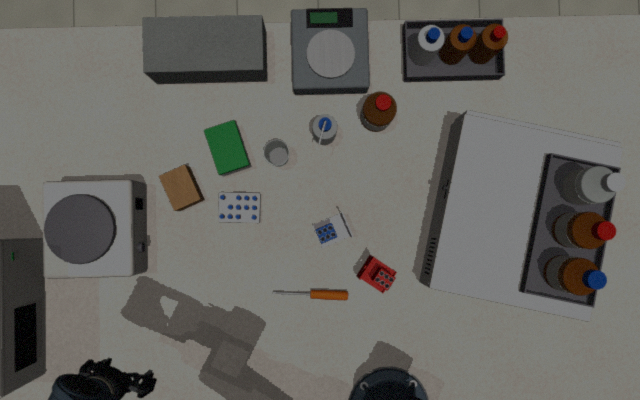

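```bash
python3 -c "
import cv2,numpy as np
a=cv2.imread('pics/scene.png')[115:235,195:355];b=cv2.imread('pics/top.png')[175:300,310:460]
a=cv2.resize(a,(640,480),interpolation=3);b=cv2.resize(b,(600,500),interpolation=3)
cv2.imwrite('pics/c1.png',a);cv2.imwrite('pics/c2.png',b)"
```

```text
(no output)
```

View pics/c1.png

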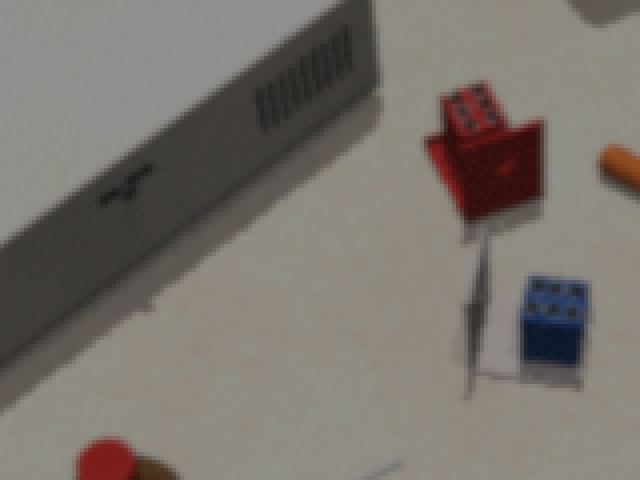

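View pics/c2.png

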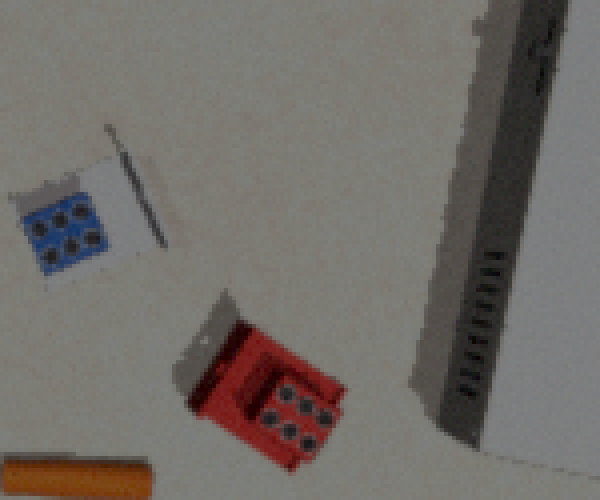

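The blue rack is at scene (329,198) / top (329,231). The red look-alike is at scene (316,152) / top (377,273). The enlarged crops confirm that the blue one is meant: it has a blue block, a bare aluminium plate facing the oven, and is the only blue one. The dark screw and its slot are on the panel at about scene (226,162) / top (446,188). Next I measure the edges precisely.

Run:
```python
from h import *
P={n:[r.capture(n) for _ in range(3)] for n in("scene","top")}
out=[]
for n,(c0,r0,c1,r1) in {"scene":(210,145,245,180),"top":(430,165,465,205)}.items():
    ps=P[n]; a=np.mean([p["color"].astype(float) for p in ps],0); p=dict(ps[-1]); p["color"]=np.clip(a*2.2,0,255).astype(np.uint8); P[n]=p
    np.savez(n+".npz",img=a,**{k:p[k] for k in("fx","fy","cx","cy","view")})
    c=p["color"][r0:r1,c0:c1,::-1]; out.append(cv2.resize(c,(390,int(390*(r1-r0)/(c1-c0))),interpolation=cv2.INTER_NEAREST))
h=max(o.shape[0] for o in out); out=[cv2.copyMakeBorder(o,0,h-o.shape[0],0,10,0) for o in out]
cv2.imwrite("pics/screw.png",np.hstack(out))
n3=np.array([0,0,1.])
# roof edge in top view
p=P["top"]; g=p["color"].astype(float).mean(2); pts=[]
for v in range(125,275,3):
    u0=466-(v-112)*36/175; us=np.arange(int(u0)-9,int(u0)+10); d=np.diff(cv2.GaussianBlur(g,(3,3),0)[v,us]); i=d.argmax()
    if 0<i<len(d)-1: i=i+0.5*(d[i-1]-d[i+1])/(d[i-1]-2*d[i]+d[i+1])
    pts.append(onplane(p,us[0]+i+.5,v,n3,.14))
pts=np.array(pts,np.float32)[:,:2]; 
l=cv2.fitLine(pts,cv2.DIST_HUBER,0,1e-5,1e-5).ravel(); print("top edge",l, "ang",np.degrees(np.arctan2(l[1],l[0])), "at x=.56:",l[3]+(0.56-l[2])*l[1]/l[0], "res",np.abs((pts-l[2:])@[-l[1],l[0]]).mean())
# scene roof edge
p=P["scene"]; g=cv2.GaussianBlur(p["color"].astype(float).mean(2),(3,3),0); pts2=[]
y0=lambda X:l[3]+(X-l[2])*l[1]/l[0]
for X in np.arange(.42,.68,.01):
    a=px(p,[X,y0(X),.14]); b=px(p,[X-l[1]*-0.0,y0(X)+.03,.14]); d=(b-a)/np.linalg.norm(b-a); s=np.arange(-6,6.1,.5)
    q=(a+np.outer(s,d)).astype(np.float32); val=cv2.remap(g.astype(np.float32),q[:,0],q[:,1],1).ravel(); dd=np.diff(val); i=dd.argmin()
    pts2.append(onplane(p,*(a+d*(s[i]+.25)),n3,.14))
pts2=np.array(pts2,np.float32)[:,:2]; m=cv2.fitLine(pts2,cv2.DIST_HUBER,0,1e-5,1e-5).ravel(); print("scene edge ang",np.degrees(np.arctan2(m[1],m[0])),"at .56:",m[3]+(0.56-m[2])*m[1]/m[0],"res",np.abs((pts2-m[2:])@[-m[1],m[0]]).mean())
# blue block
for n in P:
    p=P[n]; hsv=cv2.cvtColor(p["color"],cv2.COLOR_RGB2HSV); k=cv2.inRange(hsv,(100,90,40),(130,255,255)); M=np.zeros_like(k); M[180:250,300:350]=k[180:250,300:350]
    c=max(cv2.findContours(M,0,1)[0],key=cv2.contourArea); 
    if n=="top":
        W=np.array([onplane(p,*q[0],n3,.062)[:2] for q in c],np.float32)*1000; print(n,cv2.minAreaRect(W),px(p,[.4735,.149,.062]))
    print(cv2.minAreaRect(c))
```

```text
top edge [ 0.9720706  -0.23468873  0.5490239  -0.14119716] ang -13.573274 at x=.56: -0.14384714 res 0.00018476635
scene edge ang -13.595719 at .56: -0.14144659 res 1.0547532e-07
((332.9461669921875, 194.9307861328125), (14.263994216918945, 19.473453521728516), 7.125016689300537)
top ((472.4879455566406, 153.99966430664062), (38.4677619934082, 43.897850036621094), 21.5177059173584) [327.83047334 232.3046558 ]
((325.8965759277344, 232.7586212158203), (14.968935012817383, 17.06983757019043), 66.80140686035156)
```

View pics/screw.png

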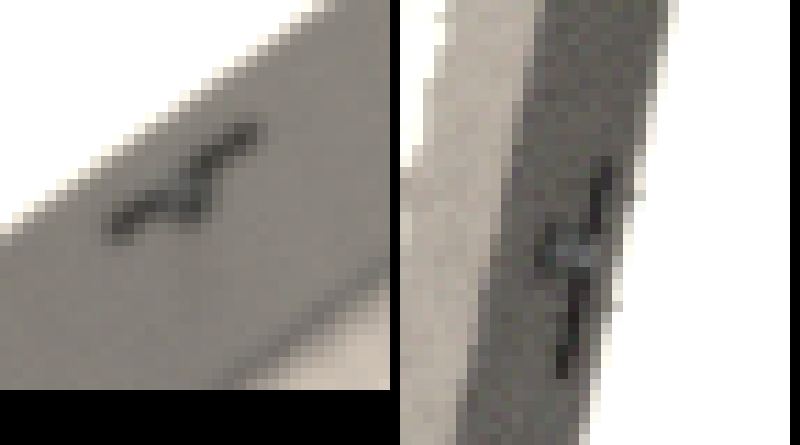

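The screw crop shows the head edge-on in the top view (dark bar at about 442.5,187) with its lighter shank, centred near the middle of the dark slot. In the scene view the head is at about (226.8,163). Next I compute the screw position and pick the rack.

```bash
cat >> h.py <<'E'
A=np.radians(-13.58); ly=np.array([np.cos(A),np.sin(A),0]); lx=np.array([np.sin(A),-np.cos(A),0]) # oven axes (lx into oven)
def down(head): # rack heading -> tool orientation, tool y along rack y (sign SG)
    x=np.array([np.cos(head),np.sin(head),0]); y=np.array([-x[1],x[0],0]); best=[]
    for s in(1,-1): best.append(R.from_matrix(np.c_[-s*x*-1*-1,s*y,np.cross(-s*x,s*y)]).as_rotvec())
    return best
E
python3 - <<'E'
from h import *
n3=np.array([0,0,1.])
for n,pts in {"top":[(145,251,.112),(180,254,.112),(205,160,.112),(162,378,.112)],"scene":[(193,207,.112),(185,188,.112),(252,133,.112),(117,228,.112)]}.items():
    p=dict(np.load(n+".npz")); c0,r0=(430,165) if n=="top" else (210,145)
    for a,b,z in pts:
        X=onplane(p,a/11.143+c0-.5,b/11.143+r0-.5,n3,z); print(n,X.round(4),"s",round(X@ly*1000,1),"d",round(X@lx*1000,1))
for e,X in(("top",[.56,-.1438,0]),("scene",[.56,-.1414,0])): print(e,"panel d",np.dot(X,lx)*1000)
h=np.radians(-67); hang=np.radians(-103.58)
for k in(0,1):
    o=down(h)[k]; print(R.from_rotvec(o).as_matrix().round(2).tolist(), r.ik([.473,.151,.046],o), r.ik([.585,-.09,.1],down(hang)[k]))
E
```

```text
top [ 0.5788 -0.1385  0.112 ] s 595.1 d -1.3
top [ 0.5779 -0.1463  0.112 ] s 596.1 d 6.5
top [ 0.5988 -0.1526  0.112 ] s 617.9 d 7.8
top [ 0.5503 -0.1412  0.112 ] s 568.1 d 8.1
scene [ 0.5794 -0.1389  0.112 ] s 595.8 d -1.0
scene [ 0.5755 -0.1445  0.112 ] s 593.4 d 5.3
scene [ 0.552  -0.1405  0.112 ] s 569.6 d 7.0
scene [ 0.5949 -0.1517  0.112 ] s 613.9 d 7.7
top panel d 8.290207064821294
scene panel d 5.95730381335735
[[-0.39, 0.92, -0.0], [0.92, 0.39, 0.0], [0.0, -0.0, -1.0]] [ 0.08355017  0.71212008  1.89907435  0.          0.53039822 -0.31787556] [-3.41303580e-01  6.87638883e-01  1.63503524e+00 -8.88178420e-16
  8.18918530e-01 -1.04287868e-01]
[[0.39, -0.92, 0.0], [-0.92, -0.39, 0.0], [-0.0, -0.0, -1.0]] [0.08355017 0.71212008 1.89907435 0.         0.53039822 2.8237171 ] None
```

Run:
```python
from h import *
o=down(np.radians(-67))[0]
r.move_ptp([.473,.151,.15],o); r.line_to([.473,.151,.046],speed=.12)
s=r.observe(); print(s["time_s"],s["eef_pos"],s["contact_force"])
r.close(100); s=r.observe(); print(s["grip_width"],s["grip_force"],s["contact_force"])
r.line_to([.473,.151,.12],speed=.1); s=r.observe(); print(s["time_s"],s["eef_pos"],s["grip_width"],s["contact_force"],s["wrist_torque"])
B=np.array([.473,.151]); 
# rack back face ~59 mm ahead of TCP; standoff 45 mm from panel (d=7.5)
C=ly*595.3e-3+lx*(.0075-.059-.045); C[2]=.15
r.move_ptp(C,down(np.radians(-103.58))[0]); s=r.observe(); print(s["time_s"],s["eef_pos"],C,s["contact_force"])
out=[]
for n in("scene","top"):
    p=r.capture(n); q=px(p,C+lx*.06); u,v=np.clip((q-[27,27]).astype(int),0,None); c=p["color"][v:v+54,u:u+54,::-1]; print(n,u,v)
    out.append(cv2.resize(cv2.convertScaleAbs(c,alpha=2.2),(390,390),interpolation=3))
    for t in("rack","rack_hole","rack_slot_end","rack_block"):
        for d in r.tip_of(t,p)[:2]:
            X=w(p,d["centre"]); print(t,X.round(4),"s",round(X@ly*1e3,1),"d",round(X@lx*1e3,1),round(d["score"],2))
print("TCP s,d",s["eef_pos"]@ly,s["eef_pos"]@lx)
cv2.imwrite("pics/held.png",np.hstack(out))
```

```text
4.65 [0.47339069 0.15115268 0.04642586] [-0.43188796 -0.59825459  0.31889554]
0.039068884146135366 100.98790526390076 [ 0.41669017 -0.00979718  5.10626274]
6.0333 [0.4724923  0.15094074 0.11957847] 0.03889389265397698 [ 0.64299397  0.14986164 -2.47938703] [0.07132968 0.00421242 0.05683665]
6.975 [ 0.5994165  -0.04450824  0.14897211] [ 0.60131568 -0.04597597  0.15      ] [-0.10249611  0.18281462 -2.22131689]
scene 205 134
rack [ 0.5927 -0.0527  0.1047] s 588.5 d -88.0 0.89
rack [ 0.3545  0.0201 -0.002 ] s 339.9 d -102.8 0.73
rack_hole [ 0.5855 -0.1005  0.1577] s 592.8 d -39.7 0.86
rack_hole [0.3827 0.0568 0.0673] s 358.7 d -145.1 0.72
rack_slot_end [0.3837 0.0575 0.0784] s 359.5 d -146.0 0.85
rack_slot_end [ 0.5893 -0.0985  0.1809] s 595.9 d -42.6 0.6
rack_block [0.3456 0.0072 0.0655] s 334.2 d -88.1 0.83
rack_block [ 0.5989 -0.0434  0.167 ] s 592.4 d -98.4 0.77
top 405 155
rack [ 0.5975 -0.0522  0.1026] s 593.0 d -89.5 0.58
rack [0.36   0.0174 0.0017] s 345.8 d -101.5 0.58
rack_hole [ 0.5855 -0.1001  0.1611] s 592.6 d -40.2 0.78
rack_hole [0.3835 0.0612 0.0585] s 358.4 d -149.6 0.62
rack_slot_end [ 0.5877 -0.0967  0.1802] s 594.0 d -44.0 0.62
rack_slot_end [0.3796 0.0572 0.0765] s 355.6 d -144.7 0.5
rack_block [0.3463 0.0067 0.0614] s 335.0 d -87.8 0.7
rack_block [ 0.6032 -0.0429  0.1621] s 596.4 d -99.9 0.64
TCP s,d 0.5931092843555821 -0.09748076292147051
```

View pics/held.png

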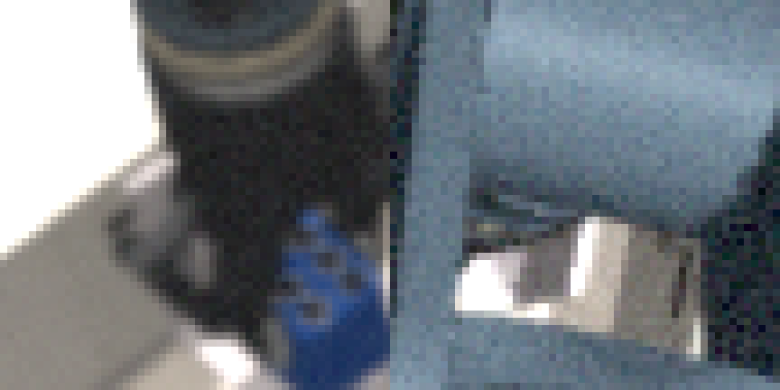

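The rack is held squarely: the grip is 39 mm, the scene view shows the blue block in the jaws, and the plate faces the panel. Next is a guarded approach with a small search.

```bash
cat >> h.py <<'E'
def tp(s,d,z): C=ly*s+lx*d; C[2]=z; return C
def st(t=""):
    o=r.observe(); e=o["eef_pos"]; f=o["contact_force"]; yaw=R.from_rotvec(o["orientation"]).as_matrix()[:,0]
    print(t,"t%.2f s%.1f d%.1f z%.1f | Fs%.1f Fd%.1f Fz%.1f | head %.2f g%.1f"%(o["time_s"],e@ly*1e3,e@lx*1e3,e[2]*1e3,f@ly,f@lx,f[2],np.degrees(np.arctan2(-yaw[1],-yaw[0])),o["grip_width"]*1e3)); return o
OR=down(np.radians(-103.58))[0]
E
python3 - <<'E'
from h import *
Z=.1004; S=.5953
r.line_to(tp(S,-.09,Z),OR,speed=.08); r.hold(.3); st("pre")
for ds in(0,.002,-.002):
    r.line_to(tp(S+ds,-.068,Z),OR,speed=.06); r.hold(.2)
    hit=r.line_to(tp(S+ds,-.042,Z),OR,speed=.02,contact_N=4); o=st(f"ds{ds} hit{hit}")
    d=o["eef_pos"]@lx
    if d>-.0555: print("deep"); break
    if ds<0 or d<-.0555: r.line_to(tp(S+ds,-.07,Z),OR,speed=.06)
E
```

```text
pre t8.55 s595.6 d-90.0 z100.9 | Fs0.1 Fd0.2 Fz-4.0 | head -103.57 g39.0
ds0 hitTrue t10.23 s594.7 d-47.4 z99.7 | Fs1.2 Fd-0.9 Fz-2.2 | head -103.63 g38.9
deep
```

Run:
```python
from h import *
r.hold(.3); st("settled")
o=r.observe(); d=o["eef_pos"]@lx
hit=r.line_to(tp(.5953,d+.008,.1004),OR,speed=.01,contact_N=6); st(f"push hit{hit}"); r.hold(.3); st()
out=[]
for n in("scene","top"):
    p=r.capture(n); q=px(p,tp(.5953,.005,.112)); u,v=np.clip((q-[22,22]).astype(int),0,None); c=p["color"][v:v+44,u:u+44,::-1]
    out.append(cv2.resize(cv2.convertScaleAbs(c,alpha=2.2),(390,390),interpolation=3))
    for t in("rack_hole","rack_slot_end"):
        for x in r.tip_of(t,p)[:2]:
            X=w(p,x["centre"]); print(n,t,"s",round(X@ly*1e3,1),"d",round(X@lx*1e3,1),"z",X[2].round(4),round(x["score"],2))
cv2.imwrite("pics/on.png",np.hstack(out))
```

```text
settled t10.53 s593.8 d-47.5 z98.7 | Fs0.6 Fd-0.2 Fz-1.8 | head -103.60 g38.6
push hitTrue t10.88 s593.6 d-47.4 z98.3 | Fs1.0 Fd-1.0 Fz0.1 | head -103.59 g38.6
 t11.18 s593.6 d-47.4 z98.0 | Fs0.8 Fd0.6 Fz1.3 | head -103.59 g38.4
scene rack_hole s 593.6 d 6.4 z 0.1078 0.98
scene rack_hole s 358.8 d -147.1 z 0.063 0.95
scene rack_slot_end s 361.1 d -145.4 z 0.0788 0.69
scene rack_slot_end s 594.3 d 8.4 z 0.131 0.68
top rack_hole s 592.2 d 10.7 z 0.1093 0.74
top rack_hole s 594.4 d 6.0 z 0.1271 0.22
top rack_slot_end s 593.8 d 8.0 z 0.1277 0.55
```

View pics/on.png

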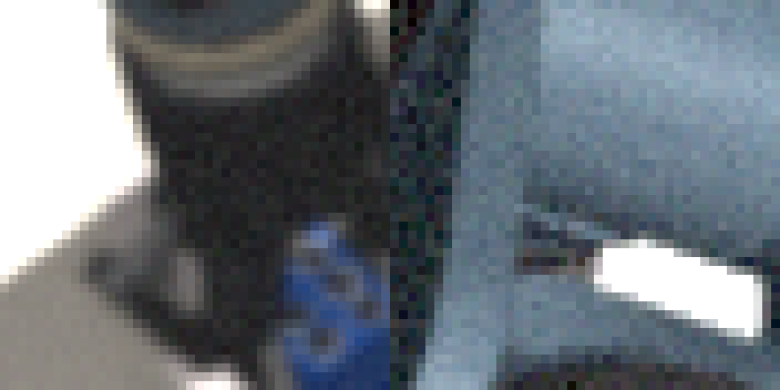

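The plate is flat at d = -47.4, well past where the head would block it (about -61), so the hole is over the head. The pictures show the plate at the panel. Now I slide it down in guarded steps.

Run:
```python
from h import *
for z in(.095,.091):
    hit=r.line_to(tp(.594,-.0474,z),OR,speed=.015,contact_N=14); o=st(f"z{z} hit{hit}"); 
    if hit: break
r.hold(.2); st()
```

```text
z0.095 hitFalse t11.82 s594.4 d-47.4 z96.0 | Fs0.9 Fd0.5 Fz6.6 | head -103.55 g38.5
z0.091 hitFalse t12.24 s593.9 d-47.3 z90.2 | Fs3.9 Fd1.6 Fz-2.2 | head -103.57 g38.8
 t12.44 s593.8 d-47.3 z90.3 | Fs3.9 Fd0.4 Fz-4.6 | head -103.58 g38.7
```

Run:
```python
from h import *
hit=r.line_to(tp(.595,-.0474,.0905),OR,speed=.01,contact_N=12); st(f"side {hit}")
for z in(.0875,.0845,.0825):
    hit=r.line_to(tp(.595,-.0474,z),OR,speed=.015,contact_N=14); o=st(f"z{z} hit{hit}"); 
    if hit: break
r.hold(.2); st()
p=r.capture("scene")
for t in("rack_hole","rack_slot_end","rack"):
    for x in r.tip_of(t,p)[:2]:
        X=w(p,x["centre"]); print(t,"s",round(X@ly*1e3,1),"d",round(X@lx*1e3,1),"z",X[2].round(4),round(x["score"],2))
```

```text
side False t12.70 s594.0 d-47.4 z90.1 | Fs2.3 Fd1.4 Fz-3.9 | head -103.60 g38.9
z0.0875 hitFalse t13.05 s594.3 d-47.4 z87.5 | Fs-0.6 Fd2.3 Fz-0.1 | head -103.59 g38.5
z0.0845 hitFalse t13.40 s595.0 d-47.4 z84.1 | Fs0.4 Fd1.8 Fz-1.3 | head -103.58 g38.9
z0.0825 hitFalse t13.68 s595.2 d-47.4 z82.5 | Fs-0.1 Fd1.9 Fz1.1 | head -103.57 g38.8
 t13.88 s595.3 d-47.4 z82.5 | Fs-0.2 Fd2.1 Fz0.1 | head -103.58 g39.1
rack_hole s 358.9 d -145.8 z 0.0622 0.89
rack_hole s 596.1 d 5.0 z 0.0917 0.88
rack_slot_end s 253.3 d -266.2 z 0.0094 0.64
rack_slot_end s 359.5 d -142.1 z 0.0792 0.59
rack s 591.0 d -40.5 z 0.0319 0.79
rack s 339.7 d -101.8 z -0.0015 0.69
```

Run:
```python
from h import *
for z in(.0815,.0805,.0795,.0785):
    hit=r.line_to(tp(.5952,-.0474,z),OR,speed=.008,contact_N=12); r.hold(.1); o=st(f"z{z} hit{hit}")
    if hit or o["contact_force"][2]>11: break
p=r.capture("scene")
for t in("rack_hole","rack_slot_end","rack","rack_block"):
    for x in r.tip_of(t,p)[:3]:
        X=w(p,x["centre"])
        if X@ly>.5: print(t,"s",round(X@ly*1e3,1),"d",round(X@lx*1e3,1),"z",X[2].round(4),round(x["score"],2))
```

```text
z0.0815 hitFalse t14.46 s595.3 d-47.4 z82.2 | Fs-1.3 Fd1.7 Fz5.8 | head -103.58 g38.6
z0.0805 hitFalse t14.83 s595.3 d-47.5 z81.9 | Fs-2.0 Fd1.8 Fz9.3 | head -103.58 g39.0
z0.0795 hitFalse t15.21 s595.4 d-47.6 z81.6 | Fs-2.0 Fd0.5 Fz14.1 | head -103.57 g39.2
rack_hole s 593.1 d 5.8 z 0.0913 0.63
rack_slot_end s 597.8 d 6.2 z 0.113 0.89
rack s 591.3 d -38.4 z 0.0351 0.8
rack_block s 594.9 d -48.5 z 0.1005 0.64
```

There is a firm end stop at TCP z = 82 mm, where 82.4 was expected. I'll relax the force, release, retreat and check.

Run:
```python
from h import *
r.line_to(tp(.5952,-.0474,.0818),OR,speed=.01); r.hold(.2); st("relaxed")
r.open_gripper(); r.hold(.2); st("open")
r.line_to(tp(.5952,-.0474,.19),OR,speed=.1); 
r.move_ptp([.45,.30,.30],OR); r.hold(.3); st("away")
out=[]
for n in("scene","top"):
    p=r.capture(n); q=px(p,tp(.5953,-.03,.08)); u,v=np.clip((q-[27,27]).astype(int),0,None); c=p["color"][v:v+54,u:u+54,::-1]
    out.append(cv2.resize(cv2.convertScaleAbs(c,alpha=2.2),(390,390),interpolation=3))
    for t in("rack","rack_hole","rack_slot_end","rack_block"):
        for x in r.tip_of(t,p)[:3]:
            X=w(p,x["centre"])
            if X@ly>.5: print(n,t,"s",round(X@ly*1e3,1),"d",round(X@lx*1e3,1),"z",X[2].round(4),round(x["score"],2))
cv2.imwrite("pics/done.png",np.hstack(out))
```

```text
relaxed t16.04 s595.3 d-47.5 z82.1 | Fs-1.6 Fd1.2 Fz5.3 | head -103.58 g38.3
open t16.77 s595.2 d-47.4 z81.8 | Fs0.1 Fd0.1 Fz-0.2 | head -103.59 g85.2
away t19.89 s367.5 d-396.8 z299.8 | Fs-0.5 Fd0.3 Fz-0.5 | head -103.65 g85.4
scene rack s 590.1 d -37.8 z 0.0379 0.82
scene rack s 562.7 d 4.5 z 0.0032 0.34
scene rack_hole s 595.7 d 7.2 z 0.0904 0.85
scene rack_hole s 584.6 d -560.7 z 0.0009 0.73
scene rack_slot_end s 596.6 d 8.1 z 0.1141 0.75
scene rack_slot_end s 684.0 d -321.3 z 0.0015 0.33
scene rack_block s 591.3 d -38.6 z 0.035 0.75
scene rack_block s 595.9 d -47.1 z 0.0995 0.65
top rack s 595.0 d -38.7 z 0.0334 0.92
top rack_hole s 592.8 d 13.3 z 0.0962 0.91
top rack_hole s 560.9 d 7.8 z -0.0026 0.63
top rack_slot_end s 594.2 d 7.4 z 0.1146 0.95
top rack_slot_end s 594.3 d -37.7 z 0.0336 0.18
top rack_block s 596.1 d -49.4 z 0.0944 0.93
```

View pics/done.png

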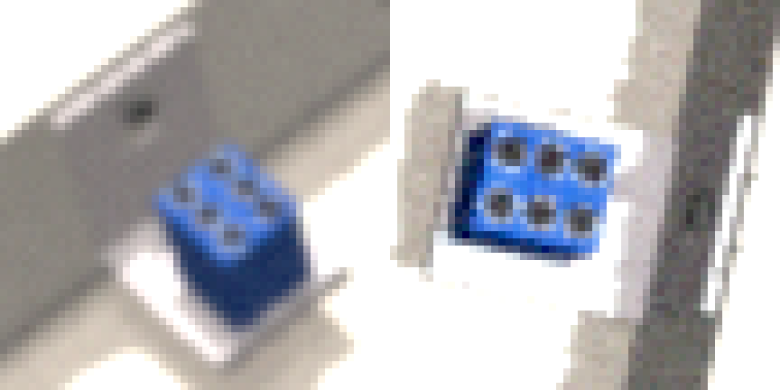

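The rack hangs flat on the panel with the dark head at the upper end of the slot (crop: head at (138,110) on the plate). The plate's top edge is parallel to the roof edge, and the networks put the underside at about 36 mm, as it should be when fully home. I'm handing it in.

```bash
python3 -c "
from bench import r
print(r.sign_off())"
```

```text
the job is handed in; nothing more can be done
None
```

The blue rack hangs on the oven's screw, slid down to a firm end stop, and looks upright and flat on the panel in the final pictures. I have handed the job in after about 20 s of robot time, with a peak measured tool force of about 14 N, and nothing else was deliberately touched.

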